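Swap the worn rear head of a stacked tubing pump

ROBOT

A 6-joint arm with a two-finger parallel gripper is mounted at the origin on a cart in front of the work surface, level with it; the furniture and walls round the work are solid. World frame = base frame: x ahead of the robot, y to its left, z up, the work surface at z = 0. Lengths are in m, angles in rad, forces in N, time in s.
With the tool pointing down it reaches from about 0.15 to 0.775 m from the base axis. Payload 6.1 kg.
Tool frame: the origin (TCP) lies at the centre of the arm's flange, where the gripper is bolted on; the fingertips stand 173 mm ahead of it and the grasp point (between the pads) lies env.grip_point_offset ahead of it (env.grip_point_offset is the distance from the TCP to the grasp point, in m); z points along the fingers, y is the line along which they close (so a half turn about z gives the same grasp; the last joint's range is limited). The gripper opens to 85 mm and grips with 20 to 120 N. Pads are 22 mm wide; open, the fingers measure 114 mm over their backs; the gripper's body (76 mm by 85 mm) begins 54 mm behind the grasp point. The pads swing forward as they close: fully open they stand 13 mm farther back than shut.
Start: joints at [-1.241, 0.126, -0.04, 1.405, 0, 1.571], TCP at [0.17, -0.497, 0.405] pointing down, gripper open.
Joint ranges: [-2.72, 2.72], [-0.95, 1.95], [-1.27, 1.35], [-1.78, 2.02], [-1.46, 1.47], [-3.14, 3.14]. Speed limits (rad/s): [2.39, 2.39, 3.01, 3.14, 3.14, 3.14].

INTERFACE

Orientations are given as a unit quaternion [x, y, z, w].
In Python, from cell import readout, cams, env, look_for, regions_of, pinpoint gives the robot as it stands.
- The arm moves only by the shell command python3 -m inch 'ROWS' [FORCE]. ROWS is JSON, a list of rows, each an object with "hand": the opening, from 0 (shut) to 1 (fully open); "slide": the shift along the world's x, y, z in mm, a list of three; "delta_rot": the turn, a rotation vector about the world's x, y, z in rad, a list of three. A call has 1 to 5 rows; each row is the pose to reach, as a shift and turn from the pose commanded when the call began; what a row does not reach only later rows make up. A row lasts 1/8 s, in which the tool goes at most 62.5 mm and 10.7 degrees, less where a joint would pass 70% of its speed; a pose out of reach is approached as far as the arm can. A call with a gripper value outside its range is refused whole. The fingers move at their own pace and stop on an object; FORCE is the grip in N (left out, the last holds). Time passes only in rows, so rows that repeat a pose let the fingers close. It gives the time, the measured TCP pose, the force, the opening and the grip force at its end, in the units of the state.
- readout.observe(): the state, without advancing time (a new reading comes with each control period).
- cams.snapshot(name): name is "scene" or "side" or "wrist"; returns the picture (400x640x3 uint8, red, green, blue); there is no depth.
- cams.get_calibration(name): a dict with "fx", "fy", "cx", "cy" (pixels), "extrinsics" (4x4, takes a point from world to camera coordinates). Camera axes: x right, y down, z forward; pixel columns grow to the right and rows downward; lengths in m; the calibration is good to about 2 mm. A picture is of the moment at which its call begins: read the wrist's pose just before it. get_calibration takes no time and is no camera call; for the wrist camera it gives the pose at the moment of the call.
- env.hand_in(): hands the job in; it is judged then, once.
Trained networks look in the newest picture that a camera, given by its name, has taken for a name from the list of things; names that differ only in an ending like _2 or _b are one class to them, and where a whole thing is asked for, a point or a joint stands for the part that bears it (a point fixed in the world has none). Each returns a list of dicts, best first, with "conf" (0 to 1); they miss things now and then, are a little off and sometimes report something else, mostly with a low value. They report only what shows in the picture. A call takes as long as a camera call. They do not tell look-alikes from the thing itself.
- look_for(camera, thing): "uv" ([column, row] in pixels, amid what is visible of it).
- regions_of(camera, thing): "mask" (400x640 bool, what is visible of it) and "uv" ([column, row] in pixels, amid what is visible of it).
- pinpoint(camera, thing): "uv" ([column, row] in pixels: a listed point, or the origin of a listed thing).
The state is a dict: "clock": time; "joint_positions": joint angles; "qvel": joint speeds; "tau": joint torques, N m; "position": TCP position; "ee_rot": TCP orientation; "ft_force": force on the tool from outside, world axes, zero at the start; "wrist_torque": the same for the moment, N m; "finger_gap": finger opening in m; "grip_force": force on a finger pad.
Only numpy, scipy, OpenCV 4.12 (cv2) and the standard library are available. Lean on these libraries where they do the work, as an engineer would, in place of code of your own. Each camera call takes 0.05 s, during which the arm holds its last target. There are 200 camera calls.

TASK

The rear head of the tubing pump, the one against the drive, is worn: swap it for the spare head that stands on the mat. Pull the push-on end knob off the spindle, slide the front head off and stand both on the mat, then take the worn head off and stand it upright in the glass dish. Slide the spare and then the front head back on, square and right up against the drive, and push the knob fully home against them.

Things in the scene. Friction and masses are not known exactly. Their poses are not given: they have to be found in the camera images.
- pump_drive: Fixed tubing-pump drive: ivory box 150x120x92 mm (dial on top to 104). Origin on the bench below the middle of its front face; -x points out of the face along the level spindle, z up. Bed under the spindle: 58 mm wide, x = 0 to -81 mm, top 20 mm up, with a lip sloping down to x = -96; the heads stand on it. Centres when home (all touching): rear head x = -21, front head -57, knob -88 mm.
- spindle_tip (a point): Nose of the drive's round steel spindle, on its axis: 10 mm thick, round nosed, from the drive's face to drive x = -98 mm, y = 0, 54 mm above the bench. It runs through the bores of both heads and into the knob, so heads and knob go off and on only by sliding along the drive's x past this nose.
- end_knob: Dark octagonal push-on knob, 32 mm long (x, along the spindle), 40 mm across flats, 90 g. Origin: its middle, on its axis, 20 mm above the flat it stands on. Blind bore in its +x end (-x end closed); spring pads inside grip the spindle: 4 to 15 N to pull off or push on, less if twisted to and fro; free after 26 mm. Enters over the nose if within 3 mm of centre. At first two flats are upright.
- front_head: Front pump head: dark block, one grey lever on top, 30 mm thick (x), 48 mm wide (y), 70 mm high (77 with lever), about 240 g. Origin: middle of its underside, z up. A 20x20 mm square bore runs through it along x, its centre 34 mm above the underside (5 mm clear round the spindle). Front and back alike. At the start on the spindle, between knob and rear head.
- old_head: Worn rear pump head: dark block, two grey levers on top, 42 mm thick (x), 42 mm wide (y), 70 mm high (77 with levers), about 240 g; at the start on the spindle between the drive's face and the front head, with 0.5 mm gaps. Origin: middle of its underside, z up. Bore along x as in the front head, 34 mm up. Front and back alike.
- new_head: Spare pump head, same shape and size as the worn one (42x42x70 mm, two levers, bore along its x, 34 mm up), standing upright on the mat at the start, anywhere from the mat's middle to 75 mm along its y either way. Origin: middle of its underside, z up.
- mat: Thin blue-grey bench mat, fixed, 170 mm (x) by 240 mm (y), 3 mm thick. Origin: middle of its underside. To the left or the right of the drive, slightly turned.
- glass_dish: Flat round clear glass dish, fixed, 122 mm across outside, about 110 mm inside, floor 3 mm thick, rim 18 mm high. Origin: middle of its underside. On the other side of the drive from the mat.
There are look-alikes about, which are no part of the job. What is shaped like the front_head but purple is not meant.

How it is judged:
By the outcome, as a careful person would: the job done as asked, in the order asked, and still so for the second after the job is handed in, with the robot touching nothing.
It also fails if it takes over 147 s, if anything falls off the work surface, if the arm or the gripper's body presses on something with over 40 N, if the wrist force passes 120 N, or if a joint passes its speed limit or range.

## Working session

There is one attempt and no reset: what is moved stays moved. The work goes in short steps, Python scripts to look and compute and a shell command to move; the robot and the scene stay as the last step left them, time stands still between calls to the robot, and variables do not carry over. Pictures are saved under pics/ and viewed, at most 14 in all, crops included, and the job is handed in when it is done.

```bash
ls; mkdir -p pics; cat > h.py <<'E'
import numpy as np, cv2
from cell import readout, cams, env, look_for, regions_of, pinpoint
def ray(cam,uv,K=None):
    c=K or cams.get_calibration(cam); E=np.array(c["extrinsics"]); R=E[:3,:3]; t=E[:3,3]
    d=R.T@np.array([(uv[0]-c["cx"])/c["fx"],(uv[1]-c["cy"])/c["fy"],1]); return -R.T@t, d
def onz(cam,uv,z,K=None):
    o,d=ray(cam,uv,K); return o+d*(z-o[2])/d[2]
def proj(cam,p):
    c=cams.get_calibration(cam); q=np.array(c["extrinsics"])@np.append(p,1)
    return np.array([c["cx"]+c["fx"]*q[0]/q[2],c["cy"]+c["fy"]*q[1]/q[2]])
def tri(obs):
    A=np.zeros((3,3));b=np.zeros(3);L=[]
    for cam,uv in obs:
        o,d=ray(cam,uv);d=d/np.linalg.norm(d);P=np.eye(3)-np.outer(d,d);A+=P;b+=P@o;L.append((P,o))
    x=np.linalg.solve(A,b);return x,[np.linalg.norm(P@(x-o))*1e3 for P,o in L]
def save(cam,name):
    im=cams.snapshot(cam); cv2.imwrite(f"pics/{name}.png",im[:,:,::-1]); return im
E
python3 - <<'E'
from h import *
np.set_printoptions(precision=4,suppress=True)
print(env.grip_point_offset, readout.observe())
for c in("scene","side"):
    save(c,c+"0"); k=cams.get_calibration(c); print(c,k["fx"],np.linalg.inv(np.array(k["extrinsics"]))[:3])
    for t in "pump_drive spindle_tip end_knob front_head old_head new_head mat glass_dish".split():
        r=pinpoint(c,t); print(c,t,[(np.round(x["uv"]).tolist(),round(x["conf"],2)) for x in r[:4]])
E
python3 -c "
import cv2,numpy as np
" 
```

```text
pics
0.1547 {'clock': 0.0, 'joint_positions': array([-1.241 ,  0.1264, -0.0406,  1.4054, -0.    ,  1.5708]), 'qvel': array([-0.0001, -0.0033, -0.0016, -0.0008, -0.0003, -0.0008]), 'tau': array([  0.0014, -43.5911,  35.2925,   0.0173,   0.0002,  -0.    ]), 'position': array([ 0.17  , -0.4966,  0.4039]), 'ee_rot': array([ 0.9864,  0.1642, -0.0001, -0.0008]), 'ft_force': array([-1.0617,  0.0206, -0.3056]), 'wrist_torque': array([-0.0399,  0.0241, -0.0507]), 'grip_force': 0.0, 'finger_gap': 0.08529176963803276}
scene 442.5926467879067 [[-0.8157 -0.3028  0.4929  0.0245]
 [-0.5783  0.4449 -0.6838  0.7464]
 [-0.0122 -0.8428 -0.538   0.6733]]
scene pump_drive [([299.0, 216.0], 0.95)]
scene spindle_tip [([332.0, 207.0], 0.97)]
scene end_knob [([330.0, 206.0], 0.53)]
scene front_head [([322.0, 216.0], 0.73), ([346.0, 200.0], 0.57)]
scene old_head [([307.0, 210.0], 0.8)]
scene new_head [([265.0, 277.0], 0.65)]
scene mat [([261.0, 293.0], 0.65)]
scene glass_dish [([395.0, 186.0], 0.9)]
side 375.6101321312715 [[-0.8721 -0.3067  0.3812  0.1498]
 [-0.489   0.5708 -0.6596  0.6615]
 [-0.0153 -0.7617 -0.6478  0.7219]]
side pump_drive [([288.0, 215.0], 0.66)]
side spindle_tip [([320.0, 206.0], 0.59)]
side end_knob [([260.0, 297.0], 0.62), ([316.0, 207.0], 0.6)]
side front_head [([328.0, 192.0], 0.73), ([307.0, 214.0], 0.65), ([367.0, 181.0], 0.27)]
side old_head [([293.0, 210.0], 0.81), ([266.0, 288.0], 0.4)]
side new_head [([267.0, 289.0], 0.55)]
side mat []
side glass_dish [([368.0, 177.0], 0.65)]
```

View pics/scene0.png

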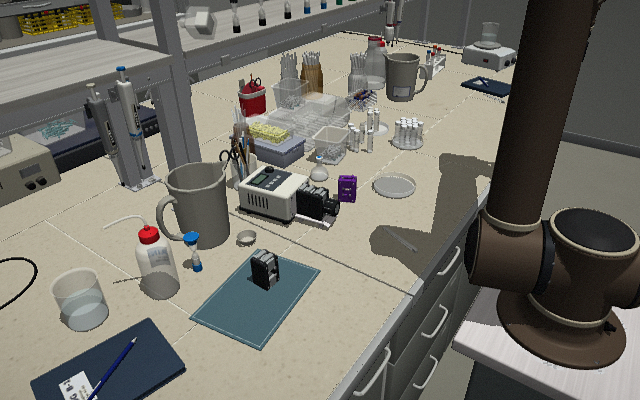

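```bash
python3 - <<'E'
from h import *
np.set_printoptions(precision=4,suppress=True)
P=lambda n,o:print(n,*tri(o))
P("tip",[("scene",[332,207]),("side",[320,206])])
P("knob",[("scene",[330,206]),("side",[316,207])])
P("drive",[("scene",[299,216]),("side",[288,215])])
P("front",[("scene",[322,216]),("side",[307,214])])
P("old",[("scene",[307,210]),("side",[293,210])])
P("new",[("scene",[265,277]),("side",[267,289])])
P("dish",[("scene",[395,186]),("side",[368,177])])
for n,u,z in(("tip",(332,207),.054),("drive",(299,216),0),("new",(265,277),.003),("mat",(261,293),0),("dish",(395,186),0),("front",(322,216),.02),("old",(307,210),.02),("purple",(346,200),0)): print(n,onz("scene",u,z))
for n,u,z in(("tip",(320,206),.054),("drive",(288,215),0),("new",(267,289),.003),("dish",(368,177),0)): print(n,onz("side",u,z))
E
```

```text
tip [ 0.5296 -0.0058  0.06  ] [np.float64(2.3962406266534177), np.float64(2.396240626653399)]
knob [0.5319 0.0054 0.0663] [np.float64(1.257969231090466), np.float64(1.257969231090379)]
drive [0.6174 0.0198 0.0114] [np.float64(0.3543205074921792), np.float64(0.35432050749213617)]
front [ 0.5749 -0.0186  0.0047] [np.float64(2.49217239912063), np.float64(2.49217239912054)]
old [0.6068 0.0036 0.0239] [np.float64(2.6941932511434667), np.float64(2.6941932511435795)]
new [0.4835 0.2978 0.0835] [np.float64(1.17927382074683), np.float64(1.1792738207467768)]
dish [ 0.506  -0.3007 -0.023 ] [np.float64(2.4784835532851908), np.float64(2.4784835532852294)]
tip [ 0.5352 -0.0103  0.054 ]
drive [0.6278 0.0076 0.    ]
new [0.5455 0.2354 0.003 ]
mat [0.5225 0.2745 0.    ]
dish [ 0.4894 -0.2694  0.    ]
front [ 0.5614 -0.0036  0.02  ]
old [ 0.6092 -0.0036  0.02  ]
purple [ 0.567  -0.1267  0.    ]
tip [ 0.5321 -0.0144  0.054 ]
drive [0.6248 0.0091 0.    ]
new [0.5263 0.2531 0.003 ]
dish [ 0.496  -0.2681  0.    ]
```

Drive, heads, knob, purple block and dish are all where the networks put them: drive at about (299,216), spare on the mat at (265,270), dish at (395,185), purple look-alike at (346,190). I'll go above for a wrist view.

```bash
python3 -m inch '[{"hand":1,"slide":[30,50,10],"delta_rot":[0,0,0]},{"hand":1,"slide":[60,100,20],"delta_rot":[0,0,0]},{"hand":1,"slide":[90,150,20],"delta_rot":[0,0,-0.05]},{"hand":1,"slide":[120,200,20],"delta_rot":[0,0,-0.1]},{"hand":1,"slide":[150,250,20],"delta_rot":[0,0,-0.12]}]' && python3 -m inch '[{"hand":1,"slide":[30,50,0],"delta_rot":[0,0,0]},{"hand":1,"slide":[60,100,0],"delta_rot":[0,0,0]},{"hand":1,"slide":[90,150,0],"delta_rot":[0,0,0]},{"hand":1,"slide":[120,200,0],"delta_rot":[0,0,0]},{"hand":1,"slide":[150,250,0],"delta_rot":[0,0,0]}]'; python3 - <<'E'
from h import *
np.set_printoptions(precision=4,suppress=True)
o=readout.observe();print(o["position"],o["ee_rot"],o["clock"])
k=cams.get_calibration("wrist");print(k["fx"],np.linalg.inv(k["extrinsics"])[:3])
save("wrist","w0")
for t,z in dict(pump_drive=0,spindle_tip=.054,end_knob=.054,front_head=.02,old_head=.02,new_head=.003,mat=0,glass_dish=0).items():
    for x in pinpoint("wrist",t)[:3]: print(t,np.round(x["uv"]),round(x["conf"],2),onz("wrist",x["uv"],z,k))
E
```

```text
clock: 1.52
position: [0.3205, -0.245, 0.425]
ee_rot: [0.995, 0.104, 0.0, 0.0]
ft_force: [0.4, -0.8, -0.4]
finger_gap: 0.0852
grip_force: 0.0
clock: 2.15
position: [0.4706, 0.0052, 0.425]
ee_rot: [0.994, 0.105, 0.0, 0.0]
ft_force: [1.3, -1.2, 0.9]
finger_gap: 0.0852
grip_force: 0.0
[0.4706 0.0052 0.425 ] [0.9945 0.1049 0.0004 0.0002] 2.15
355.39780428511875 [[ 0.2095 -0.9247 -0.3178  0.5527]
 [-0.9778 -0.198  -0.0683  0.0222]
 [ 0.0003  0.3251 -0.9457  0.3949]]
end_knob [348. 107.] 0.87 [ 0.5401 -0.0106  0.054 ]
front_head [344.  75.] 0.85 [ 0.5677 -0.0025  0.02  ]
front_head [460. 105.] 0.58 [ 0.5652 -0.1241  0.02  ]
old_head [347.  34.] 0.56 [0.6043 0.0037 0.02  ]
new_head [99. 60.] 0.69 [0.5306 0.2444 0.003 ]
glass_dish [543. 195.] 0.83 [ 0.49   -0.2608  0.    ]
glass_dish [346.  75.] 0.74 [ 0.5695 -0.006   0.    ]
```

View pics/w0.png

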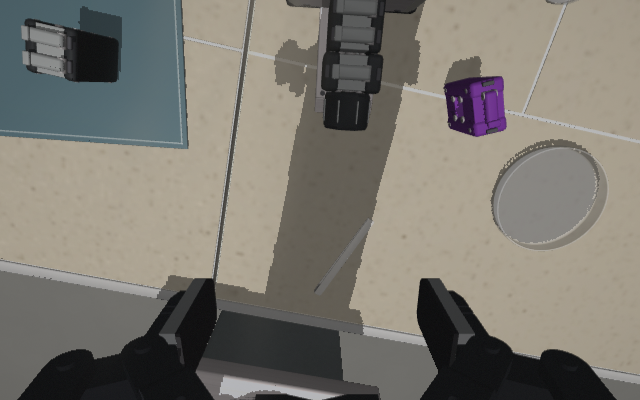

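Clear view: knob at (347,110), front head (352,72), old head (358,35), spare at upper left (70,50), purple block (475,105), dish (550,195), a loose rod on the bench at (345,255). Now a better-centred look from two spots.

```bash
cat > meas.py <<'E'
from h import *
import sys
np.set_printoptions(precision=4,suppress=True)
Z=dict(pump_drive=0,spindle_tip=.054,end_knob=.054,front_head=.02,old_head=.02,new_head=.003,mat=0,glass_dish=0)
def go(name,things):
    o=readout.observe();print(o["position"],o["clock"]);k=cams.get_calibration("wrist");save("wrist",name)
    for t in things:
        for x in pinpoint("wrist",t)[:3]: print(t,np.round(x["uv"],1),round(x["conf"],2),onz("wrist",x["uv"],Z[t],k))
if __name__=="__main__": go(sys.argv[1],sys.argv[2:])
E
python3 -m inch '[{"hand":1,"slide":[50,10,0],"delta_rot":[0,0,0]},{"hand":1,"slide":[110,20,0],"delta_rot":[0,0,0]},{"hand":1,"slide":[110,20,0],"delta_rot":[0,0,0]}]' >/dev/null
python3 meas.py w1 pump_drive spindle_tip end_knob front_head old_head glass_dish
python3 -m inch '[{"hand":1,"slide":[0,60,0],"delta_rot":[0,0,0]},{"hand":1,"slide":[0,120,0],"delta_rot":[0,0,0]},{"hand":1,"slide":[0,180,0],"delta_rot":[0,0,0]},{"hand":1,"slide":[0,215,0],"delta_rot":[0,0,0]},{"hand":1,"slide":[0,215,0],"delta_rot":[0,0,0]}]' >/dev/null
python3 meas.py w2 new_head mat
python3 -c "
import cv2,numpy as np
cv2.imwrite('pics/w12.png',np.vstack([cv2.resize(cv2.imread(f'pics/w{i}.png'),(480,300)) for i in (1,2)]))"
```

```text
[0.5832 0.0226 0.4216] 2.975
pump_drive [340.8 128.5] 0.93 [0.626  0.0045 0.    ]
end_knob [338.2 217.2] 0.6 [ 0.5448 -0.0084  0.054 ]
front_head [444.5 208.5] 0.93 [ 0.5672 -0.126   0.02  ]
front_head [334.3 184. ] 0.88 [ 0.5691 -0.0004  0.02  ]
old_head [338.3 151.4] 0.72 [0.6045 0.0034 0.02  ]
glass_dish [522.1 280.1] 0.93 [ 0.4914 -0.2608  0.    ]
[0.5962 0.1857 0.4248] 3.95
new_head [263.7 203.4] 0.79 [0.5283 0.2456 0.003 ]
```

View pics/w12.png

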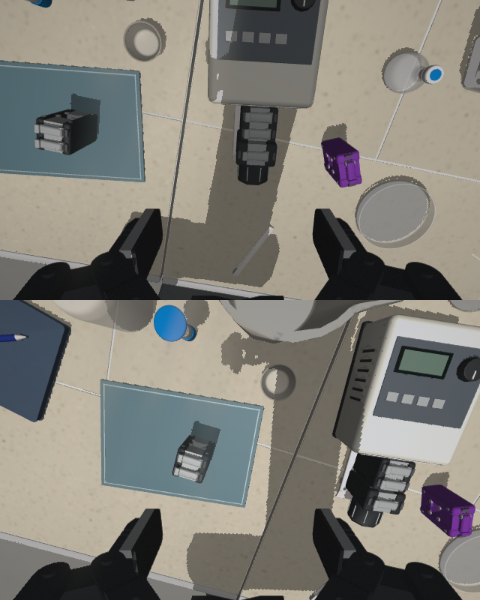

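Both crops show the drive upper middle, its heads and knob below the face, purple block and dish on the right, and the spare on the mat, levers up. I'll fit the outlines of the known shapes to get the yaws.

```bash
cat > fit.py <<'E'
from h import *
import sys
from scipy.optimize import minimize
np.set_printoptions(precision=4,suppress=True)
def box(cx,l,w,z0,h): return np.array([[cx+i*l/2,j*w/2,z0+k*h] for i in(-1,1) for j in(-1,1) for k in(0,1)])
def sil(K,pts,p):
    c,s=np.cos(p[2]),np.sin(p[2]); w=np.c_[p[0]+c*pts[:,0]-s*pts[:,1],p[1]+s*pts[:,0]+c*pts[:,1],pts[:,2],np.ones(len(pts))]
    q=w@np.array(K["extrinsics"])[:3].T; uv=np.c_[K["cx"]+K["fx"]*q[:,0]/q[:,2],K["cy"]+K["fy"]*q[:,1]/q[:,2]]
    S=8; m=np.zeros((400,640),np.uint8); cv2.fillConvexPoly(m,cv2.convexHull(np.round(uv*S).astype(np.int32)),1,shift=3); return m>0
def fit(K,parts,p0):
    "parts: list of (list of boxes, mask); p=[x,y,yaw]"
    def loss(q):
        p=np.array([q[0]/1e3,q[1]/1e3,q[2]/50]); L=0
        for bs,m in parts:
            s=np.zeros_like(m)
            for b in bs: s|=sil(K,b,p)
            L+=1-(s&m).sum()/(s|m).sum()
        return L
    q0=np.array([p0[0]*1e3,p0[1]*1e3,p0[2]*50]); best=None
    for dy in(-5,0,5):
        r=minimize(loss,q0+[0,0,dy],method="Nelder-Mead",options=dict(initial_simplex=(q0+[0,0,dy])+np.array([[0,0,0],[6,0,0],[0,6,0],[0,0,5]])))
        if best is None or r.fun<best.fun: best=r
    return np.array([best.x[0]/1e3,best.x[1]/1e3,np.degrees(best.x[2]/50)]),best.fun
def mask(cam,t,near=None):
    r=regions_of(cam,t)
    if not r: return None
    if near is not None: r=sorted(r,key=lambda x:np.hypot(*(np.array(x["uv"])-near)))
    return r[0]["mask"]
def head(z0,l,w,cx=0): return [box(cx,l,w,z0,.070),box(cx,l*.9,.025,z0,.077)]
E
python3 - <<'E'
from fit import *
o=readout.observe();print(o["position"],o["ee_rot"]);K=cams.get_calibration("wrist");save("wrist","w3")
m=mask("wrist","new_head");p,f=fit(K,[(head(.003,.042,.042),m)],[.528,.2456,.2]);print("new",p,f,m.sum())
r=regions_of("wrist","mat")
if r:
    c=max(cv2.findContours(r[0]["mask"].astype(np.uint8),0,2)[0],key=cv2.contourArea).reshape(-1,2)
    w=np.array([onz("wrist",u,.003,K)[:2] for u in c]);b=cv2.minAreaRect((w*1e3).astype(np.float32));print("mat",b,cv2.boxPoints(b))
E
python3 -m inch '[{"hand":1,"slide":[0,-50,0],"delta_rot":[0,0,0]},{"hand":1,"slide":[0,-100,-20],"delta_rot":[0,0,0]},{"hand":1,"slide":[0,-150,-40],"delta_rot":[0,0,0]},{"hand":1,"slide":[0,-200,-60],"delta_rot":[0,0,0]},{"hand":1,"slide":[0,-215,-60],"delta_rot":[0,0,0]}]' ;python3 -m inch '[{"hand":1,"slide":[0,0,0],"delta_rot":[0,0,0]}]'
python3 - <<'E'
from fit import *
K=cams.get_calibration("wrist");save("wrist","w4")
o=proj("wrist",[.604,.0035,.06]);fr=proj("wrist",[.568,-.0015,.06])
mo,mf,mk=mask("wrist","old_head",o),mask("wrist","front_head",fr),mask("wrist","end_knob",proj("wrist",[.541,-.009,.054]))
print([None if m is None else m.sum() for m in(mo,mf,mk)])
kb=[box(-.088,.032,.0166,.034,.04),box(-.088,.032,.04,.0457,.0166),box(-.088,.032,.0283,.0399,.0283)]
u=np.zeros((400,640),bool)
for m in(mo,mf,mk):
    if m is not None:u|=m
print(fit(K,[(head(.02,.042,.042,-.021)+head(.02,.03,.048,-.057)+kb,u)],[.626,.005,.18]))
E
```

```text
[0.5962 0.1848 0.4247] [ 0.989   0.1466 -0.0036 -0.0184]
new [ 0.5348  0.2443 -3.2171] 0.07373774064656735 2561
mat ((526.3135986328125, 277.71575927734375), (171.09219360351562, 240.53610229492188), 8.124917984008789) [[424.6285 384.6862]
 [458.6239 146.5645]
 [627.9987 170.7453]
 [594.0033 408.867 ]]
clock: 4.88
position: [0.5954, -0.0327, 0.363]
ee_rot: [0.989, 0.145, -0.005, -0.019]
ft_force: [-0.2, -0.3, 0.2]
finger_gap: 0.0854
grip_force: 0.0
clock: 5.0
position: [0.5962, -0.0307, 0.3651]
ee_rot: [0.989, 0.146, -0.003, -0.019]
ft_force: [0.6, -0.4, 0.0]
finger_gap: 0.0853
grip_force: 0.0
[np.int64(3172), np.int64(2357), np.int64(1195)]
(array([0.6198, 0.0043, 8.81  ]), np.float64(0.14693513444628525))
```

View pics/w4.png

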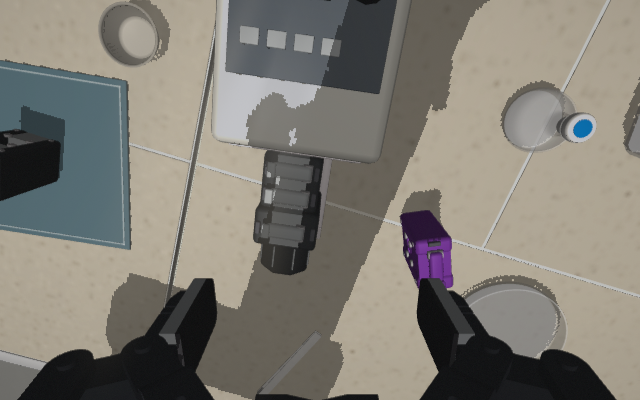

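Picture: drive face edge from (215,145) to (375,160), heads at (290,170)-(288,235), knob at (285,262); purple block at (427,245). The tool is slightly tilted (out-of-reach clip). Overlay check of the pose candidates.

```bash
python3 - <<'E'
from fit import *
K=cams.get_calibration("wrist");im=cv2.imread("pics/w4.png");S=4
x0,y0=200,130;big=cv2.resize(im[y0:y0+150,x0:x0+195],None,fx=S,fy=S,interpolation=cv2.INTER_CUBIC)
big=np.clip(big.astype(float)*1.8,0,255).astype(np.uint8)
def draw(p,col):
    c,s=np.cos(p[2]),np.sin(p[2])
    def P(v):
        w=[p[0]+c*v[0]-s*v[1],p[1]+s*v[0]+c*v[1],v[2]];u=proj("wrist",w);return tuple(int(round(a)) for a in ((u+.5-[x0,y0])*S))
    def quad(xa,xb,w,z):
        q=[(xa,-w,z),(xa,w,z),(xb,w,z),(xb,-w,z)]
        for a,b in zip(q,q[1:]+q[:1]): cv2.line(big,P(a),P(b),col,1)
    quad(-.042,-.0005,.021,.09);quad(-.072,-.042,.024,.09);quad(-.104,-.072,.0083,.074);quad(-.104,-.072,.02,.054)
    cv2.line(big,P((0,-.06,.092)),P((0,.06,.092)),col,1);quad(-.081,0,.029,.02)
draw([.626,.004,np.radians(8.8)],(0,255,0));draw([.620,.0043,np.radians(8.8)],(0,0,255))
cv2.imwrite("pics/ov.png",big)
E
```

```text
(no output)
```

View pics/ov.png

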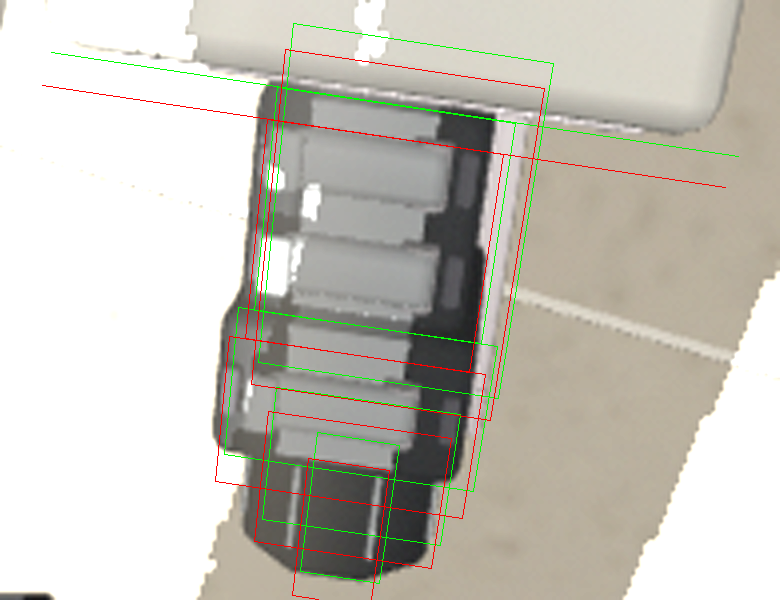

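Green (x 0.626, yaw 8.8°) fits the head front edge and knob end; everything sits about 2 mm further +y. So drive ≈ (0.626, 0.006), yaw ≈ 8.7°. Go above the knob.

```bash
cat > to.py <<'E'
# to.py d X Y Z yaw : grasp-point target in drive frame (mm,deg); w X Y Z yaw: world
from h import *
import sys
from scipy.spatial.transform import Rotation as R
D=(626.,6.,8.7)
f=sys.argv[1];x,y,z,yaw=map(float,sys.argv[2:6])
if f=="d":
    a=np.radians(D[2]);x,y=D[0]+np.cos(a)*x-np.sin(a)*y,D[1]+np.sin(a)*x+np.cos(a)*y;yaw+=D[2]
o=readout.observe();p=np.array(o["position"])*1e3
T=R.from_euler("z",yaw,degrees=True)*R.from_rotvec([np.pi,0,0])
C=R.from_quat(o["ee_rot"]);r=(T*C.inv()).as_rotvec()
print("slide",np.round(np.array([x,y,z+env.grip_point_offset*1e3])-p,1),"rot",np.round(r,3),"F",np.round(o["ft_force"],1),"t",round(o["clock"],2),"gap",round(o["finger_gap"]*1e3,1))
E
python3 to.py d -88 0 140 0
```

```text
slide [-57.5  21.1 -70.6] rot [-0.037 -0.009 -0.145] F [ 0.7 -0.1  1. ] t 5.2 gap 85.1
```

```bash
python3 -m inch '[{"hand":1,"slide":[-30,10,-25],"delta_rot":[-0.037,-0.009,-0.145]},{"hand":1,"slide":[-57.5,21,-60],"delta_rot":[-0.037,-0.009,-0.145]},{"hand":1,"slide":[-57.5,21,-70],"delta_rot":[-0.037,-0.009,-0.145]},{"hand":1,"slide":[-57.5,21,-70],"delta_rot":[-0.037,-0.009,-0.145]}]'; python3 to.py d -88 0 56 0; python3 - <<'E'
from h import *
save("wrist","w5")
E
```

```text
clock: 5.7
position: [0.5392, -0.0078, 0.2949]
ee_rot: [0.997, 0.076, -0.0, 0.0]
ft_force: [0.6, 0.2, -0.3]
finger_gap: 0.0854
grip_force: 0.0
slide [ -0.2   0.5 -84.2] rot [ 0. -0.  0.] F [ 0.6  0.2 -0.3] t 5.7 gap 85.4
```

View pics/w5.png

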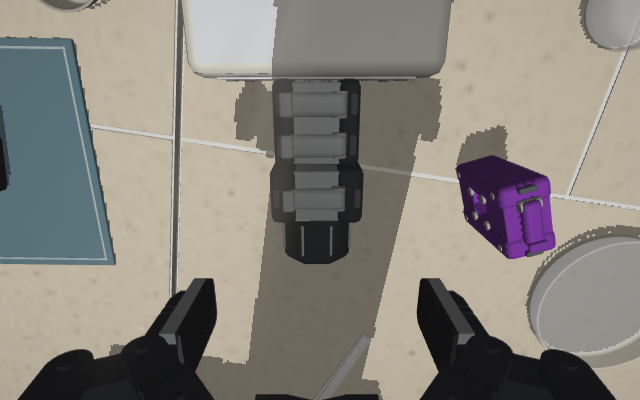

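Heads and knob are centred on column 317, edges square to the image: yaw and y are good. Descend and grip the knob.

```bash
python3 -m inch '[{"hand":1,"slide":[0,0,-40],"delta_rot":[0,0,0]},{"hand":1,"slide":[0,0,-70],"delta_rot":[0,0,0]},{"hand":0.8,"slide":[0,0,-84],"delta_rot":[0,0,0]},{"hand":0.4,"slide":[0,0,-84],"delta_rot":[0,0,0]},{"hand":0.4,"slide":[0,0,-84],"delta_rot":[0,0,0]}]' 80 | tr '\n' ' '; python3 -m inch '[{"hand":0.2,"slide":[0,0,0],"delta_rot":[0,0,0]},{"hand":0.2,"slide":[0,0,0],"delta_rot":[0,0,0]},{"hand":0.2,"slide":[0,0,0],"delta_rot":[0,0,0]},{"hand":0.2,"slide":[0,0,0],"delta_rot":[0,0,0]}]' 80; python3 to.py d -88 0 56 0
```

```text
clock: 6.38 position: [0.5397, -0.0085, 0.212] ee_rot: [0.997, 0.075, 0.001, -0.0] ft_force: [0.1, 1.2, -1.6] finger_gap: 0.038 grip_force: 80.3 clock: 6.88
position: [0.5395, -0.0085, 0.2114]
ee_rot: [0.997, 0.075, 0.001, 0.0]
ft_force: [3.6, 1.2, 3.3]
finger_gap: 0.039
grip_force: 81.0
slide [-0.5  1.2 -0.7] rot [0.    0.002 0.002] F [3.6 1.2 3.3] t 6.88 gap 39.0
```

```bash
python3 -m inch '[{"hand":0.2,"slide":[-8,-1.2,0],"delta_rot":[0,0,0]},{"hand":0.2,"slide":[-16,-2.4,0],"delta_rot":[0,0,0]},{"hand":0.2,"slide":[-24,-3.7,0],"delta_rot":[0,0,0]},{"hand":0.2,"slide":[-36,-5.5,0],"delta_rot":[0,0,0]},{"hand":0.2,"slide":[-48,-7.3,0],"delta_rot":[0,0,0]}]'; python3 to.py d -136 0 100 0;python3 - <<'E'
from h import *
save("side","s1");im=cv2.imread("pics/s1.png");cv2.imwrite("pics/s1c.png",cv2.resize(im[140:280,230:430],None,fx=3,fy=3))
E
```

```text
clock: 7.5
position: [0.4894, -0.0161, 0.2099]
ee_rot: [0.997, 0.075, -0.001, 0.0]
ft_force: [1.0, -0.2, -0.3]
finger_gap: 0.0386
grip_force: 80.7
slide [ 2.2  1.5 44.8] rot [ 0.001 -0.003  0.002] F [ 1.  -0.2 -0.3] t 7.5 gap 38.6
```

View pics/s1c.png

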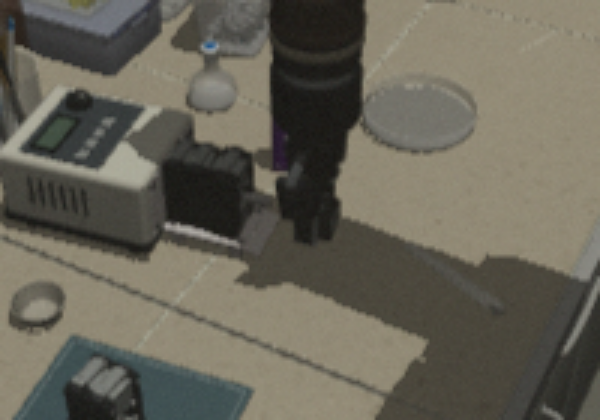

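The knob is clear of the nose and held. Carry it to the mat at (0.475, 0.180).

```bash
python3 -m inch '[{"hand":0.2,"slide":[-4,0,30],"delta_rot":[0,0,0]},{"hand":0.2,"slide":[-8,50,40],"delta_rot":[0,0,0]},{"hand":0.2,"slide":[-14,105,45],"delta_rot":[0,0,0]},{"hand":0.2,"slide":[-14,160,45],"delta_rot":[0,0,0]},{"hand":0.2,"slide":[-14,195,40],"delta_rot":[0,0,0]}]'|head -2; python3 -m inch '[{"hand":0.2,"slide":[0,1,-35],"delta_rot":[0,0,0]},{"hand":0.2,"slide":[0,1,-60],"delta_rot":[0,0,0]},{"hand":0.2,"slide":[0,1,-67],"delta_rot":[0,0,0]},{"hand":0.2,"slide":[0,1,-67],"delta_rot":[0,0,0]}]'
```

```text
clock: 8.18
position: [0.4899, 0.1126, 0.2516]
clock: 8.68
position: [0.49, 0.1116, 0.1843]
ee_rot: [0.994, 0.108, -0.004, -0.018]
ft_force: [0.3, 0.1, -0.2]
finger_gap: 0.039
grip_force: 80.8
```

```bash
python3 -c "
from h import *
o=readout.observe();print(np.round(o['joint_positions'],3),o['position'])"; python3 to.py w 475 180 60 8.7
```

```text
[ 0.215  0.183 -0.471  0.92   0.037  3.141] [0.4900325  0.1116448  0.18427608]
slide [-15.   68.4  30.4] rot [-0.035 -0.01  -0.064] F [ 0.3  0.1 -0.2] t 8.68 gap 39.0
```

Joint 6 is at its limit at this yaw; I'll set the knob down at yaw 24° instead, and do the heads with the tool half a turn round.

```bash
python3 to.py w 475 180 26 24; python3 -m inch '[{"hand":0.2,"slide":[0,0,30],"delta_rot":[-0.035,-0.01,0.1]},{"hand":0.2,"slide":[-15,40,30],"delta_rot":[-0.035,-0.01,0.2]},{"hand":0.2,"slide":[-15,68,28],"delta_rot":[-0.035,-0.01,0.2]},{"hand":0.2,"slide":[-15,68,28],"delta_rot":[-0.035,-0.01,0.2]}]'; python3 to.py w 475 180 26 24
```

```text
slide [-15.   68.4  -3.6] rot [-0.034 -0.014  0.203] F [ 0.3  0.1 -0.2] t 8.68 gap 39.0
clock: 9.18
position: [0.4755, 0.1814, 0.2139]
ee_rot: [0.978, 0.208, -0.001, -0.0]
ft_force: [-1.0, -0.3, -0.5]
finger_gap: 0.039
grip_force: 80.8
slide [ -0.5  -1.4 -33.2] rot [ 0.    -0.001 -0.   ] F [-1.  -0.3 -0.5] t 9.18 gap 39.0
```

```bash
python3 -m inch '[{"hand":0.2,"slide":[0,-1,-20],"delta_rot":[0,0,0]},{"hand":0.2,"slide":[0,-1,-30],"delta_rot":[0,0,0]},{"hand":0.2,"slide":[0,-1,-33],"delta_rot":[0,0,0]},{"hand":0.2,"slide":[0,-1,-33],"delta_rot":[0,0,0]}]'; python3 -m inch '[{"hand":0.55,"slide":[0,0,0],"delta_rot":[0,0,0]},{"hand":0.65,"slide":[0,0,0],"delta_rot":[0,0,0]},{"hand":0.65,"slide":[0,0,0],"delta_rot":[0,0,0]}]'
```

```text
clock: 9.68
position: [0.475, 0.1784, 0.1812]
ee_rot: [0.978, 0.206, -0.002, 0.0]
ft_force: [-5.3, -2.9, 12.3]
finger_gap: 0.038
grip_force: 82.3
clock: 10.05
position: [0.4752, 0.179, 0.1795]
ee_rot: [0.978, 0.207, -0.002, 0.0]
ft_force: [0.0, -0.0, -0.3]
finger_gap: 0.0557
grip_force: 0.0
```

```bash
python3 -m inch '[{"hand":0.65,"slide":[0,0,50],"delta_rot":[0,0,0]},{"hand":0.9,"slide":[0,0,100],"delta_rot":[0,0,0.18]},{"hand":0.9,"slide":[0,-20,120],"delta_rot":[0,0,0.36]},{"hand":0.9,"slide":[0,-40,120],"delta_rot":[0,0,0.54]},{"hand":0.9,"slide":[0,-60,120],"delta_rot":[0,0,0.72]}]'|head -3
python3 -m inch '[{"hand":0.9,"slide":[10,-20,0],"delta_rot":[0,0,0.18]},{"hand":0.9,"slide":[20,-40,0],"delta_rot":[0,0,0.36]},{"hand":0.9,"slide":[30,-60,0],"delta_rot":[0,0,0.54]},{"hand":0.9,"slide":[40,-80,0],"delta_rot":[0,0,0.72]},{"hand":0.9,"slide":[50,-100,0],"delta_rot":[0,0,0.9]}]'|head -3
python3 -m inch '[{"hand":0.9,"slide":[10,-5,0],"delta_rot":[0,0,0.18]},{"hand":0.9,"slide":[20,-10,0],"delta_rot":[0,0,0.36]},{"hand":0.9,"slide":[30,-15,0],"delta_rot":[0,0,0.54]},{"hand":0.9,"slide":[40,-20,0],"delta_rot":[0,0,0.72]},{"hand":0.9,"slide":[45,-22,0],"delta_rot":[0,0,0.9]}]'|head -3
python3 -m inch '[{"hand":0.9,"slide":[0,0,0],"delta_rot":[0,0,0.17]},{"hand":0.9,"slide":[0,0,0],"delta_rot":[0,0,0.34]},{"hand":0.9,"slide":[0,0,0],"delta_rot":[0,0,0.36]},{"hand":0.9,"slide":[0,0,0],"delta_rot":[0,0,0.36]}]'
sed -i 's/^D=.*/D=(626.,5.,8.7)/' to.py; python3 to.py d -57 0 61 180
python3 - <<'E'
from h import *
save("wrist","w6")
E
```

```text
clock: 10.68
position: [0.4752, 0.1186, 0.2998]
ee_rot: [0.841, 0.541, -0.001, 0.001]
clock: 11.3
position: [0.5254, 0.0184, 0.2993]
ee_rot: [0.522, 0.853, -0.001, 0.001]
clock: 11.92
position: [0.5705, -0.0032, 0.2991]
ee_rot: [0.099, 0.995, -0.0, 0.002]
clock: 12.42
position: [0.5701, -0.0029, 0.2993]
ee_rot: [-0.076, 0.997, -0.0, 0.002]
ft_force: [0.2, -0.7, 0.2]
finger_gap: 0.077
grip_force: 0.0
slide [ -0.4  -0.7 -83.6] rot [-0.     0.003 -0.001] F [ 0.2 -0.7  0.2] t 12.43 gap 77.0
```

View pics/w6.png

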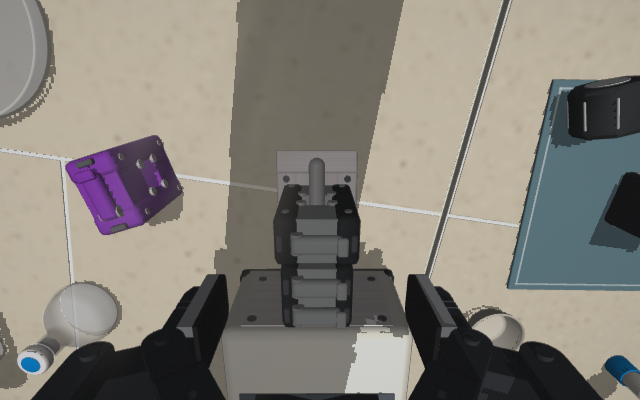

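Front head centred at (317,225), spindle bare at (317,165), knob standing on the mat at (605,108). Grip the front head.

```bash
python3 -m inch '[{"hand":0.9,"slide":[0,-1,-40],"delta_rot":[0,0,0]},{"hand":0.9,"slide":[0,-1,-75],"delta_rot":[0,0,0]},{"hand":0.8,"slide":[0,-1,-83],"delta_rot":[0,0,0]},{"hand":0.4,"slide":[0,-1,-83],"delta_rot":[0,0,0]},{"hand":0.4,"slide":[0,-1,-83],"delta_rot":[0,0,0]}]' 60 | tr '\n' ' '; python3 -m inch '[{"hand":0.4,"slide":[0,0,0],"delta_rot":[0,0,0]},{"hand":0.4,"slide":[0,0,2],"delta_rot":[0,0,0]},{"hand":0.4,"slide":[0,0,2],"delta_rot":[0,0,0]}]'; python3 to.py d -57 0 63 180
```

```text
clock: 13.1 position: [0.5705, -0.0039, 0.2179] ee_rot: [-0.077, 0.997, -0.0, 0.003] ft_force: [0.7, -0.5, -2.9] finger_gap: 0.0477 grip_force: 62.0 clock: 13.48
position: [0.5702, -0.0039, 0.2189]
ee_rot: [-0.078, 0.997, -0.0, 0.002]
ft_force: [-0.4, -0.8, -2.4]
finger_gap: 0.0473
grip_force: 62.0
slide [-0.6  0.3 -1.2] rot [-0.     0.004 -0.003] F [-0.4 -0.8 -2.4] t 13.47 gap 47.3
```

```bash
python3 -m inch '[{"hand":0.4,"slide":[-15,-2.3,0],"delta_rot":[0,0,0]},{"hand":0.4,"slide":[-35,-5.4,0],"delta_rot":[0,0,0]},{"hand":0.4,"slide":[-57,-8.7,0],"delta_rot":[0,0,0]},{"hand":0.4,"slide":[-77,-11.8,0],"delta_rot":[0,0,0]},{"hand":0.4,"slide":[-80,-12.2,5],"delta_rot":[0,0,0]}]'
python3 -m inch '[{"hand":0.4,"slide":[0,0,50],"delta_rot":[0,0,0]},{"hand":0.4,"slide":[0,20,95],"delta_rot":[0,0,0]},{"hand":0.4,"slide":[0,75,105],"delta_rot":[0,0,0]},{"hand":0.4,"slide":[0,130,105],"delta_rot":[0,0,0]},{"hand":0.4,"slide":[0,185,105],"delta_rot":[0,0,0]}]'|head -2
python3 -m inch '[{"hand":0.4,"slide":[5,55,0],"delta_rot":[0,0,0]},{"hand":0.4,"slide":[10,110,0],"delta_rot":[0,0,0]},{"hand":0.4,"slide":[10,165,0],"delta_rot":[0,0,0]},{"hand":0.4,"slide":[10,184,0],"delta_rot":[0,0,0]},{"hand":0.4,"slide":[10,184,0],"delta_rot":[0,0,0]}]'
python3 to.py w 500 355 45.5 188.7
```

```text
clock: 14.1
position: [0.4881, -0.0163, 0.2232]
ee_rot: [-0.077, 0.997, 0.0, 0.001]
ft_force: [-0.2, 0.7, -2.7]
finger_gap: 0.0472
grip_force: 62.0
clock: 14.72
position: [0.4902, 0.1706, 0.3294]
clock: 15.35
position: [0.5, 0.354, 0.3282]
ee_rot: [-0.079, 0.997, -0.0, 0.002]
ft_force: [-0.0, -1.3, -2.3]
finger_gap: 0.0476
grip_force: 63.0
slide [   0.    1. -128.] rot [ 0.     0.003 -0.005] F [-0.  -1.3 -2.3] t 15.35 gap 47.6
```

```bash
python3 -m inch '[{"hand":0.4,"slide":[0,1,-50],"delta_rot":[0,0,0]},{"hand":0.4,"slide":[0,1,-95],"delta_rot":[0,0,0]},{"hand":0.4,"slide":[0,1,-118],"delta_rot":[0,0,0]},{"hand":0.4,"slide":[0,1,-126],"delta_rot":[0,0,0]},{"hand":0.4,"slide":[0,1,-129],"delta_rot":[0,0,0]}]'; python3 -m inch '[{"hand":0.4,"slide":[0,0,0],"delta_rot":[0,0,0]}]'
```

```text
clock: 15.98
position: [0.5004, 0.3529, 0.2004]
ee_rot: [-0.077, 0.997, -0.0, 0.002]
ft_force: [-4.4, -4.7, 9.3]
finger_gap: 0.0475
grip_force: 63.9
clock: 16.1
position: [0.5007, 0.3538, 0.2009]
ee_rot: [-0.077, 0.997, 0.0, 0.003]
ft_force: [0.8, 0.3, -1.8]
finger_gap: 0.0471
grip_force: 63.2
```

```bash
python3 -m inch '[{"hand":0.4,"slide":[0,0,-1],"delta_rot":[0,0,0]},{"hand":0.4,"slide":[0,0,-1.5],"delta_rot":[0,0,0]},{"hand":0.65,"slide":[0,0,-1.5],"delta_rot":[0,0,0]},{"hand":0.75,"slide":[0,0,-1.5],"delta_rot":[0,0,0]},{"hand":0.8,"slide":[0,0,-1.5],"delta_rot":[0,0,0]}]'
python3 -m inch '[{"hand":0.8,"slide":[0,0,40],"delta_rot":[0,0,0]},{"hand":0.8,"slide":[0,0,90],"delta_rot":[0,0,0]},{"hand":0.9,"slide":[5,-30,115],"delta_rot":[0,0,0]},{"hand":0.9,"slide":[10,-80,115],"delta_rot":[0,0,0]},{"hand":0.9,"slide":[20,-135,115],"delta_rot":[0,0,0]}]'|head -2
python3 - <<'E'
from fit import *
K=cams.get_calibration("wrist");save("wrist","w7")
for t in("new_head","old_head","front_head","end_knob"):
    for x in regions_of("wrist",t)[:3]:
        print(t,np.round(x["uv"]),round(x["conf"],2),x["mask"].sum(),onz("wrist",x["uv"],.05,K))
m=mask("wrist","new_head",proj("wrist",[.533,.244,.04]));print(m.sum(),fit(K,[(head(.003,.042,.042),m)],[.533,.244,-.05]))
E
python3 to.py d -21 0 120 180
```

```text
clock: 16.73
position: [0.5001, 0.354, 0.198]
ee_rot: [-0.078, 0.997, -0.0, 0.002]
ft_force: [-0.2, 0.7, -0.5]
finger_gap: 0.0686
grip_force: 0.0
clock: 17.35
position: [0.5201, 0.2181, 0.3134]
new_head [352. 236.] 0.85 5428 [0.5346 0.2458 0.05  ]
old_head [ 28. 273.] 0.81 4667 [0.6016 0.0135 0.05  ]
front_head [513. 209.] 0.87 6402 [0.497  0.3525 0.05  ]
end_knob [271. 128.] 0.7 3015 [0.4686 0.1801 0.05  ]
5428 (array([0.5339, 0.2446, 3.6754]), np.float64(0.10207468879668047))
slide [  85.1 -217.6  -38.2] rot [-0.     0.004 -0.004] F [-0.6  0.2  0. ] t 17.65 gap 76.7
```

View pics/w7.png

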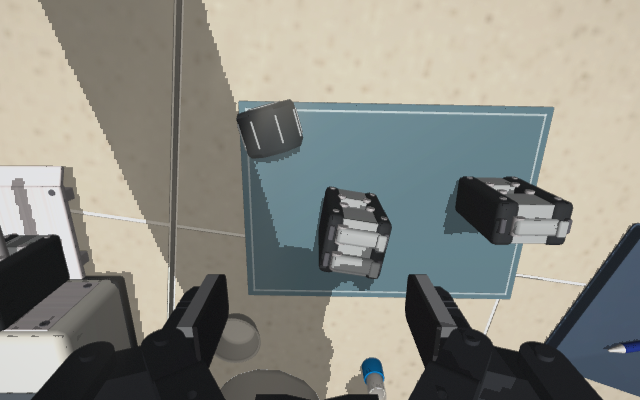

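Knob (270,128) and front head (515,210) stand on the mat; spare at (355,232), turned about 8° from the tool (yaw ≈ 0°). On to the worn head.

```bash
python3 -m inch '[{"hand":0.9,"slide":[20,-50,0],"delta_rot":[0,0,0]},{"hand":0.9,"slide":[40,-105,0],"delta_rot":[0,0,0]},{"hand":0.9,"slide":[60,-160,0],"delta_rot":[0,0,0]},{"hand":0.9,"slide":[85,-212,0],"delta_rot":[0,0,0]},{"hand":0.9,"slide":[85,-217,-10],"delta_rot":[0,0,0]}]' |head -2;  python3 -m inch '[{"hand":0.9,"slide":[0,0,-25],"delta_rot":[0,0,0]},{"hand":0.9,"slide":[0,0,-28],"delta_rot":[0,0,0]}]'|head -2; python3 to.py d -21 0 66 180
```

```text
clock: 18.27
position: [0.6068, 0.0002, 0.3029]
clock: 18.52
position: [0.6043, 0.0034, 0.2727]
slide [  1.   -1.6 -52. ] rot [-0.    -0.001 -0.005] F [0.5 0.1 0. ] t 18.52 gap 77.0
```

```bash
python3 -m inch '[{"hand":0.9,"slide":[1,-1.6,-30],"delta_rot":[0,0,0]},{"hand":0.9,"slide":[1,-1.6,-47],"delta_rot":[0,0,0]},{"hand":0.8,"slide":[1,-1.6,-52],"delta_rot":[0,0,0]},{"hand":0.35,"slide":[1,-1.6,-52],"delta_rot":[0,0,0]},{"hand":0.35,"slide":[1,-1.6,-52],"delta_rot":[0,0,0]}]' 60 | tr '\n' ' '; python3 -m inch '[{"hand":0.35,"slide":[0,0,0],"delta_rot":[0,0,0]},{"hand":0.35,"slide":[0,0,0],"delta_rot":[0,0,0]},{"hand":0.35,"slide":[0,0,2],"delta_rot":[0,0,0]}]'; python3 to.py d -21 0 68 180
```

```text
clock: 19.15 position: [0.6065, 0.0005, 0.2242] ee_rot: [-0.078, 0.997, -0.0, 0.003] ft_force: [0.4, -0.2, -2.5] finger_gap: 0.0408 grip_force: 61.0 clock: 19.52
position: [0.6059, 0.0002, 0.2247]
ee_rot: [-0.077, 0.997, -0.0, 0.001]
ft_force: [-0.2, -0.2, -3.2]
finger_gap: 0.0413
grip_force: 61.3
slide [-0.6  1.6 -2. ] rot [ 0.     0.003 -0.003] F [-0.2 -0.2 -3.2] t 19.52 gap 41.3
```

```bash
python3 -m inch '[{"hand":0.35,"slide":[-15,-2.3,0],"delta_rot":[0,0,0]},{"hand":0.35,"slide":[-40,-6.1,0],"delta_rot":[0,0,0]},{"hand":0.35,"slide":[-65,-9.9,0],"delta_rot":[0,0,0]},{"hand":0.35,"slide":[-90,-13.8,0],"delta_rot":[0,0,0]},{"hand":0.35,"slide":[-117,-17.9,0],"delta_rot":[0,0,0]}]'
python3 -m inch '[{"hand":0.35,"slide":[-4,0,20],"delta_rot":[0,0,0]},{"hand":0.35,"slide":[-4,-10,75],"delta_rot":[0,0,0]},{"hand":0.35,"slide":[-2,-65,90],"delta_rot":[0,0,0]},{"hand":0.35,"slide":[0,-120,90],"delta_rot":[0,0,0]},{"hand":0.35,"slide":[0,-175,90],"delta_rot":[0,0,0]}]'|head -2
python3 -m inch '[{"hand":0.35,"slide":[0,-40,0],"delta_rot":[0,0,0]},{"hand":0.35,"slide":[0,-68,0],"delta_rot":[0,0,0]},{"hand":0.35,"slide":[0,-68,0],"delta_rot":[0,0,0]},{"hand":0.35,"slide":[0,-68,0],"delta_rot":[0,0,0]}]'
python3 to.py w 491 -262 55 188.7
python3 - <<'E'
from h import *
save("wrist","w8")
for c in("wrist","scene"):
    K=cams.get_calibration(c); 
    if c=="scene": save(c,"s8")
    for x in pinpoint(c,"glass_dish")[:2]: print(c,x["conf"],onz(c,x["uv"],0,K))
E
```

```text
clock: 20.15
position: [0.487, -0.0179, 0.2243]
ee_rot: [-0.077, 0.997, -0.0, 0.001]
ft_force: [-1.3, 0.4, -1.9]
finger_gap: 0.0414
grip_force: 61.3
clock: 20.78
position: [0.4879, -0.1939, 0.3148]
clock: 21.28
position: [0.4883, -0.2602, 0.3144]
ee_rot: [-0.077, 0.997, 0.0, 0.001]
ft_force: [0.4, -1.1, -3.1]
finger_gap: 0.0416
grip_force: 62.2
slide [   2.7   -1.8 -104.7] rot [-0.001  0.002 -0.003] F [ 0.4 -1.1 -3.1] t 21.27 gap 41.6
wrist 0.97 [ 0.48603859 -0.25721389  0.        ]
scene 0.94 [ 0.48960785 -0.25851227  0.        ]
```

View pics/w8.png

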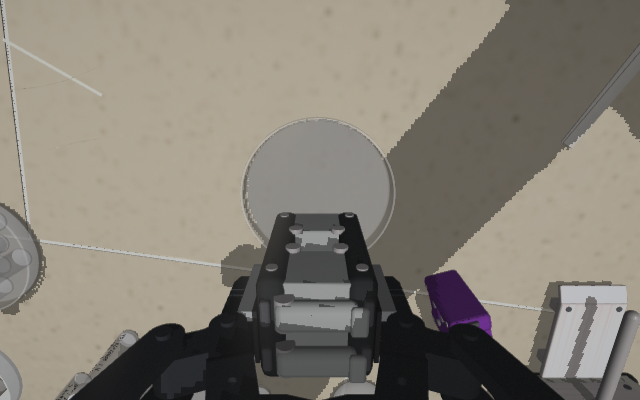

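Head held upright above the dish, dish centre right below at (319,190). Lower it.

```bash
python3 -m inch '[{"hand":0.35,"slide":[0,0,-50],"delta_rot":[0,0,0]},{"hand":0.35,"slide":[0,0,-85],"delta_rot":[0,0,0]},{"hand":0.35,"slide":[0,0,-100],"delta_rot":[0,0,0]},{"hand":0.35,"slide":[0,0,-104],"delta_rot":[0,0,0]},{"hand":0.35,"slide":[0,0,-104],"delta_rot":[0,0,0]}]'; python3 -m inch '[{"hand":0.35,"slide":[0,0,-2],"delta_rot":[0,0,0]},{"hand":0.35,"slide":[0,0,-2],"delta_rot":[0,0,0]}]'
```

```text
clock: 22.1
position: [0.4896, -0.2607, 0.2121]
ee_rot: [-0.078, 0.997, -0.001, 0.002]
ft_force: [0.4, 0.2, -2.7]
finger_gap: 0.0415
grip_force: 62.0
clock: 22.35
position: [0.4893, -0.2608, 0.2097]
ee_rot: [-0.078, 0.997, -0.0, 0.002]
ft_force: [-0.6, 0.3, -3.4]
finger_gap: 0.0413
grip_force: 62.0
```

```bash
python3 -m inch '[{"hand":0.35,"slide":[0,0,-1.5],"delta_rot":[0,0,0]},{"hand":0.35,"slide":[0,0,-1.5],"delta_rot":[0,0,0]}]'; python3 -m inch '[{"hand":0.35,"slide":[0,0,-1.5],"delta_rot":[0,0,0]},{"hand":0.35,"slide":[0,0,-1.5],"delta_rot":[0,0,0]}]';python3 -m inch '[{"hand":0.35,"slide":[0,0,-1.5],"delta_rot":[0,0,0]},{"hand":0.35,"slide":[0,0,-1.5],"delta_rot":[0,0,0]}]'
```

```text
clock: 22.6
position: [0.489, -0.2606, 0.2075]
ee_rot: [-0.078, 0.997, -0.0, 0.002]
ft_force: [-0.3, -0.6, -3.0]
finger_gap: 0.0412
grip_force: 62.0
clock: 22.85
position: [0.4891, -0.2607, 0.2067]
ee_rot: [-0.078, 0.997, -0.0, 0.002]
ft_force: [-2.1, 1.4, 3.9]
finger_gap: 0.0411
grip_force: 62.5
clock: 23.1
position: [0.489, -0.2606, 0.2066]
ee_rot: [-0.078, 0.997, -0.0, 0.002]
ft_force: [-6.0, 2.6, 15.1]
finger_gap: 0.0412
grip_force: 64.1
```

```bash
python3 -m inch '[{"hand":0.55,"slide":[0,0,1],"delta_rot":[0,0,0]},{"hand":0.7,"slide":[0,0,1],"delta_rot":[0,0,0]},{"hand":0.8,"slide":[0,0,1],"delta_rot":[0,0,0]}]'|tail -2; python3 -m inch '[{"hand":0.8,"slide":[0,0,50],"delta_rot":[0,0,0]},{"hand":0.8,"slide":[0,0,100],"delta_rot":[0,0,0]},{"hand":0.9,"slide":[0,45,120],"delta_rot":[0,0,0]},{"hand":0.9,"slide":[0,105,120],"delta_rot":[0,0,0]},{"hand":0.9,"slide":[0,165,120],"delta_rot":[0,0,0]}]'|head -2
python3 -m inch '[{"hand":0.9,"slide":[5,60,0],"delta_rot":[0,0,0]},{"hand":0.9,"slide":[10,120,0],"delta_rot":[0,0,-0.05]},{"hand":0.9,"slide":[20,180,0],"delta_rot":[0,0,-0.1]},{"hand":0.9,"slide":[30,240,0],"delta_rot":[0,0,-0.15]},{"hand":0.9,"slide":[40,295,-10],"delta_rot":[0,0,-0.15]}]'|head -2
python3 -m inch '[{"hand":0.9,"slide":[4,40,-10],"delta_rot":[0,0,0]},{"hand":0.9,"slide":[4,44,-20],"delta_rot":[0,0,0]},{"hand":0.9,"slide":[4,44,-20],"delta_rot":[0,0,0]}]'|head -3
python3 to.py w 534 245 48 180
python3 - <<'E'
from fit import *
K=cams.get_calibration("wrist");a=save("wrist","w9")
m=mask("wrist","new_head",proj("wrist",[.533,.244,.04]));print(m.sum(),fit(K,[(head(.003,.042,.042),m)],[.533,.244,0]))
b=save("scene","s9")
cv2.imwrite("pics/w9s.png",np.vstack([cv2.resize(a,(480,300)),cv2.resize(b[140:240,300:460],(480,300))])[:,:,::-1])
E
```

```text
finger_gap: 0.0685
grip_force: 0.0
clock: 24.1
position: [0.489, -0.0943, 0.3257]
clock: 24.72
position: [0.5294, 0.2017, 0.316]
clock: 25.1
position: [0.5326, 0.2432, 0.2941]
ee_rot: [-0.003, 1.0, -0.001, 0.001]
slide [  1.4   1.8 -91.4] rot [ 0.002  0.001 -0.006] F [-0.4  0.3 -0.5] t 25.1 gap 76.5
6112 (array([ 0.5331,  0.2448, -0.9001]), np.float64(0.11240197502178328))
```

View pics/w9s.png

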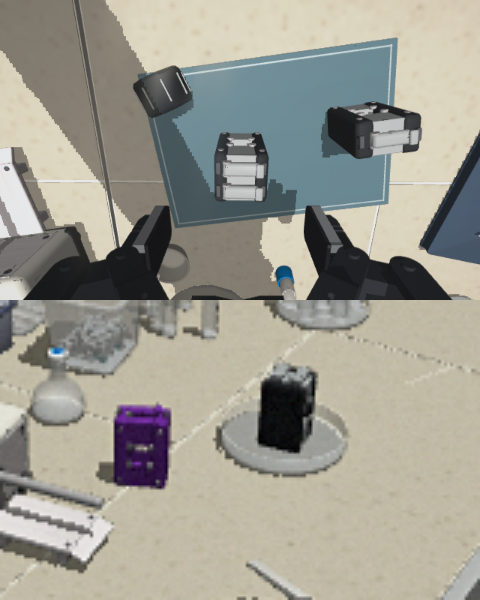

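Top: the spare is square with the tool and centred at (241,165). Bottom: the worn head stands upright in the dish. Grip the spare.

```bash
python3 -m inch '[{"hand":0.9,"slide":[0.5,1.3,-45],"delta_rot":[0,0,0]},{"hand":0.9,"slide":[0.5,1.3,-80],"delta_rot":[0,0,0]},{"hand":0.8,"slide":[0.5,1.3,-87],"delta_rot":[0,0,0]},{"hand":0.35,"slide":[0.5,1.3,-87],"delta_rot":[0,0,0]},{"hand":0.35,"slide":[0.5,1.3,-87],"delta_rot":[0,0,0]}]' 60 | tr '\n' ' '; python3 -m inch '[{"hand":0.35,"slide":[0,0,0],"delta_rot":[0,0,0]},{"hand":0.35,"slide":[0,0,0],"delta_rot":[0,0,0]},{"hand":0.35,"slide":[0,0,0],"delta_rot":[0,0,0]}]'
```

```text
clock: 25.88 position: [0.5344, 0.2447, 0.2106] ee_rot: [-0.002, 1.0, 0.0, 0.003] ft_force: [0.1, -0.5, -2.7] finger_gap: 0.0413 grip_force: 60.7 clock: 26.25
position: [0.5343, 0.2449, 0.2104]
ee_rot: [-0.003, 1.0, 0.0, 0.003]
ft_force: [0.3, -1.5, 7.1]
finger_gap: 0.0415
grip_force: 61.8
```

```bash
sed -i 's/^D=.*/D=(626.,4.6,8.5)/' to.py; python3 -m inch '[{"hand":0.35,"slide":[0,0,40],"delta_rot":[0,0,0]},{"hand":0.35,"slide":[0,0,85],"delta_rot":[0,0,0]},{"hand":0.35,"slide":[-10,-40,105],"delta_rot":[0,0,0.05]},{"hand":0.35,"slide":[-20,-95,105],"delta_rot":[0,0,0.1]},{"hand":0.35,"slide":[-30,-150,105],"delta_rot":[0,0,0.148]}]'|tr '\n' ' '
python3 -m inch '[{"hand":0.35,"slide":[-10,-55,0],"delta_rot":[0,0,0]},{"hand":0.35,"slide":[-17,-105,-10],"delta_rot":[0,0,0]},{"hand":0.35,"slide":[-17,-111,-40],"delta_rot":[0,0,0]},{"hand":0.35,"slide":[-17,-111,-70],"delta_rot":[0,0,0]},{"hand":0.35,"slide":[-17,-111,-82],"delta_rot":[0,0,0]}]'|tr '\n' ' '
python3 to.py d -142 0 74.5 180
```

```text
clock: 26.88 position: [0.503, 0.0936, 0.3139] ee_rot: [-0.078, 0.997, -0.0, 0.002] ft_force: [1.0, -1.0, -3.2] finger_gap: 0.0414 grip_force: 61.9 clock: 27.5 position: [0.4857, -0.0165, 0.23] ee_rot: [-0.076, 0.997, 0.0, 0.0] ft_force: [-0.2, 0.3, -2.8] finger_gap: 0.0413 grip_force: 62.1 slide [-0.2  0.1 -0.8] rot [-0.     0.001 -0.005] F [-0.2  0.3 -2.8] t 27.5 gap 41.3
```

```bash
python3 -m inch '[{"hand":0.35,"slide":[10,1.5,-0.5],"delta_rot":[0,0,-0.004]},{"hand":0.35,"slide":[22,3.3,-0.5],"delta_rot":[0,0,-0.004]},{"hand":0.35,"slide":[34,5.1,-0.5],"delta_rot":[0,0,-0.004]},{"hand":0.35,"slide":[46,6.9,-0.5],"delta_rot":[0,0,-0.004]}]'
python3 -m inch '[{"hand":0.35,"slide":[15,2.2,0],"delta_rot":[0,0,0]},{"hand":0.35,"slide":[35,5.2,0],"delta_rot":[0,0,0]},{"hand":0.35,"slide":[55,8.2,0],"delta_rot":[0,0,0]},{"hand":0.35,"slide":[67,10,0],"delta_rot":[0,0,0]}]'; python3 to.py d -21 0 74.5 180
```

```text
clock: 28.0
position: [0.534, -0.0091, 0.2316]
ee_rot: [-0.075, 0.997, -0.0, 0.002]
ft_force: [-0.1, -0.7, -1.7]
finger_gap: 0.0413
grip_force: 62.0
clock: 28.5
position: [0.6009, 0.0008, 0.2308]
ee_rot: [-0.075, 0.997, -0.0, 0.002]
ft_force: [0.2, 0.9, -1.8]
finger_gap: 0.0412
grip_force: 62.0
slide [ 4.3  0.7 -1.6] rot [-0.     0.004 -0.001] F [ 0.2  0.9 -1.8] t 28.5 gap 41.2
```

```bash
python3 -m inch '[{"hand":0.35,"slide":[2,0.3,-1.5],"delta_rot":[0,0,0]},{"hand":0.35,"slide":[4,0.6,-1.5],"delta_rot":[0,0,0]},{"hand":0.35,"slide":[4,0.6,-1.5],"delta_rot":[0,0,0]}]'|sed -n '2p;4p'
python3 -m inch '[{"hand":0.35,"slide":[1,0.15,0],"delta_rot":[0,0,0]},{"hand":0.35,"slide":[1,0.15,0],"delta_rot":[0,0,0]}]'|sed -n '2p;4p'
python3 -m inch '[{"hand":0.35,"slide":[1,0.15,0],"delta_rot":[0,0,0]},{"hand":0.35,"slide":[1,0.15,0],"delta_rot":[0,0,0]}]'|sed -n '2p;4p'
```

```text
position: [0.6032, 0.0011, 0.2294]
ft_force: [-0.6, -0.7, -2.4]
position: [0.6044, 0.0013, 0.2297]
ft_force: [-0.7, 0.3, -2.8]
position: [0.6056, 0.0015, 0.2295]
ft_force: [0.8, 1.1, -2.1]
```

```bash
for i in 1; do python3 -m inch '[{"hand":0.35,"slide":[1,0.15,0],"delta_rot":[0,0,0]},{"hand":0.35,"slide":[1,0.15,0],"delta_rot":[0,0,0]}]'|sed -n '2p;4p'; done
python3 -m inch '[{"hand":0.35,"slide":[1,0.15,0],"delta_rot":[0,0,0]},{"hand":0.35,"slide":[1,0.15,0],"delta_rot":[0,0,0]}]'|sed -n '2p;4p'
python3 -m inch '[{"hand":0.35,"slide":[1,0.15,0],"delta_rot":[0,0,0]},{"hand":0.35,"slide":[1,0.15,0],"delta_rot":[0,0,0]}]'|sed -n '2p;4p'
```

```text
position: [0.6061, 0.0016, 0.2293]
ft_force: [-3.8, -0.7, -0.9]
position: [0.6064, 0.0017, 0.2292]
ft_force: [-9.2, -1.3, 1.9]
position: [0.6067, 0.0017, 0.229]
ft_force: [-12.0, -1.1, 4.3]
```

```bash
python3 -m inch '[{"hand":0.35,"slide":[-1.5,-0.2,-1],"delta_rot":[0,0,0]},{"hand":0.35,"slide":[-1.5,-0.2,-2],"delta_rot":[0,0,0]},{"hand":0.35,"slide":[-1.5,-0.2,-2],"delta_rot":[0,0,0]}]'|sed -n '2p;4p'
python3 -m inch '[{"hand":0.35,"slide":[0,0,-1],"delta_rot":[0,0,0]},{"hand":0.35,"slide":[0,0,-1],"delta_rot":[0,0,0]}]'|sed -n '2p;4p'
python3 -m inch '[{"hand":0.35,"slide":[0,0,-1],"delta_rot":[0,0,0]},{"hand":0.35,"slide":[0,0,-1],"delta_rot":[0,0,0]}]'|sed -n '2p;4p'
```

```text
position: [0.6062, 0.0017, 0.2275]
ft_force: [-7.0, -0.6, 2.6]
position: [0.6061, 0.0017, 0.2274]
ft_force: [-10.0, -1.4, 7.8]
position: [0.606, 0.0017, 0.2274]
ft_force: [-12.8, -0.8, 13.7]
```

```bash
python3 -m inch '[{"hand":0.5,"slide":[0,0,1],"delta_rot":[0,0,0]},{"hand":0.7,"slide":[0,0,1],"delta_rot":[0,0,0]},{"hand":0.8,"slide":[0,0,1],"delta_rot":[0,0,0]}]'|tail -2; python3 -m inch '[{"hand":0.8,"slide":[0,0,40],"delta_rot":[0,0,0]},{"hand":0.8,"slide":[0,0,90],"delta_rot":[0,0,0]},{"hand":0.9,"slide":[-15,45,100],"delta_rot":[0,0,0]},{"hand":0.9,"slide":[-30,100,100],"delta_rot":[0,0,0]},{"hand":0.9,"slide":[-50,155,100],"delta_rot":[0,0,0]}]'|head -2
python3 -m inch '[{"hand":0.9,"slide":[-15,55,0],"delta_rot":[0,0,0]},{"hand":0.9,"slide":[-30,110,0],"delta_rot":[0,0,0]},{"hand":0.9,"slide":[-45,165,0],"delta_rot":[0,0,0]},{"hand":0.9,"slide":[-56,197,-20],"delta_rot":[0,0,0]},{"hand":0.9,"slide":[-56,197,-40],"delta_rot":[0,0,0]}]'|head -2
python3 to.py w 500.5 353.7 44 188.7
python3 - <<'E'
from fit import *
K=cams.get_calibration("wrist");a=save("wrist","w10")
m=mask("wrist","front_head",proj("wrist",[.5,.354,.04]));print(m.sum(),fit(K,[(head(.003,.03,.048),m)],[.5,.354,.15]))
E
```

```text
finger_gap: 0.0684
grip_force: 0.0
clock: 32.0
position: [0.557, 0.1581, 0.3266]
clock: 32.62
position: [0.5002, 0.3565, 0.2858]
slide [  0.3  -2.8 -87.1] rot [-0.001  0.004 -0.001] F [ 0.2 -0.1 -1.6] t 32.62 gap 76.8
6297 (array([0.498 , 0.3535, 8.6199]), np.float64(0.10375747224594367))
```

```bash
python3 -m inch '[{"hand":0.9,"slide":[0,-2,-45],"delta_rot":[0,0,0]},{"hand":0.9,"slide":[0,-2,-80],"delta_rot":[0,0,0]},{"hand":0.8,"slide":[0,-2,-85],"delta_rot":[0,0,0]},{"hand":0.4,"slide":[0,-2,-85],"delta_rot":[0,0,0]},{"hand":0.4,"slide":[0,-2,-85],"delta_rot":[0,0,0]}]' 60 | tr '\n' ' '; python3 -m inch '[{"hand":0.4,"slide":[0,0,0],"delta_rot":[0,0,0]},{"hand":0.4,"slide":[0,0,0],"delta_rot":[0,0,0]},{"hand":0.4,"slide":[0,0,0],"delta_rot":[0,0,0]}]'
```

```text
clock: 33.35 position: [0.5019, 0.3521, 0.2035] ee_rot: [-0.074, 0.997, 0.001, 0.003] ft_force: [0.8, 0.2, -2.8] finger_gap: 0.0473 grip_force: 62.0 clock: 33.72
position: [0.5017, 0.352, 0.2033]
ee_rot: [-0.074, 0.997, 0.001, 0.003]
ft_force: [-0.2, -0.0, 6.0]
finger_gap: 0.0472
grip_force: 62.6
```

```bash
python3 -m inch '[{"hand":0.4,"slide":[0,0,40],"delta_rot":[0,0,0]},{"hand":0.4,"slide":[0,0,90],"delta_rot":[0,0,0]},{"hand":0.4,"slide":[-2,-45,112],"delta_rot":[0,0,0]},{"hand":0.4,"slide":[-4,-100,112],"delta_rot":[0,0,0]},{"hand":0.4,"slide":[-6,-155,112],"delta_rot":[0,0,0]}]'|head -2
python3 -m inch '[{"hand":0.4,"slide":[0,-55,0],"delta_rot":[0,0,0]},{"hand":0.4,"slide":[0,-110,0],"delta_rot":[0,0,0]},{"hand":0.4,"slide":[-2,-165,0],"delta_rot":[0,0,0]},{"hand":0.4,"slide":[-2,-205,-15],"delta_rot":[0,0,0]},{"hand":0.4,"slide":[-2,-211,-60],"delta_rot":[0,0,0]}]'|head -2
python3 -m inch '[{"hand":0.4,"slide":[0,0,-25],"delta_rot":[0,0,0]},{"hand":0.4,"slide":[0,0,-33],"delta_rot":[0,0,0]},{"hand":0.4,"slide":[0,0,-33],"delta_rot":[0,0,0]}]'|tr '\n' ' '
python3 to.py d -133 0 67.3 180
```

```text
clock: 34.35
position: [0.4947, 0.1955, 0.3139]
clock: 34.98
position: [0.4939, -0.0166, 0.2551]
clock: 35.35 position: [0.4931, -0.0141, 0.2206] ee_rot: [-0.075, 0.997, -0.0, 0.002] ft_force: [0.6, 0.4, -2.5] finger_gap: 0.0475 grip_force: 62.9 slide [ 1.4 -1.   1.4] rot [-0.     0.003 -0.001] F [ 0.6  0.4 -2.5] t 35.35 gap 47.5
```

```bash
python3 -m inch '[{"hand":0.4,"slide":[0,-1,2],"delta_rot":[0,0,0]},{"hand":0.4,"slide":[10,0.5,2],"delta_rot":[0,0,0]},{"hand":0.4,"slide":[22,2.3,2],"delta_rot":[0,0,0]},{"hand":0.4,"slide":[34,4,2],"delta_rot":[0,0,0]},{"hand":0.4,"slide":[46,5.8,2],"delta_rot":[0,0,0]}]'|sed -n '2p;4p'
python3 -m inch '[{"hand":0.4,"slide":[12,1.8,0],"delta_rot":[0,0,0]},{"hand":0.4,"slide":[25,3.7,0],"delta_rot":[0,0,0]},{"hand":0.4,"slide":[25,3.7,0],"delta_rot":[0,0,0]}]'|sed -n '2p;4p'; python3 to.py d -57 0 67.3 180
```

```text
position: [0.5402, -0.0083, 0.2224]
ft_force: [-0.4, 0.4, -2.1]
position: [0.5651, -0.0046, 0.2223]
ft_force: [0.3, 0.4, -1.5]
slide [ 4.5  0.8 -0.3] rot [-0.     0.004 -0.001] F [ 0.3  0.4 -1.5] t 36.35 gap 47.5
```

```bash
python3 -m inch '[{"hand":0.4,"slide":[2,0.3,0],"delta_rot":[0,0,0]},{"hand":0.4,"slide":[4,0.6,0],"delta_rot":[0,0,0]},{"hand":0.4,"slide":[4,0.6,0],"delta_rot":[0,0,0]}]'|sed -n '2p;4p'
python3 -m inch '[{"hand":0.4,"slide":[1.5,0.2,0],"delta_rot":[0,0,0]},{"hand":0.4,"slide":[1.5,0.2,0],"delta_rot":[0,0,0]}]'|sed -n '2p;4p'
python3 -m inch '[{"hand":0.4,"slide":[1.5,0.2,0],"delta_rot":[0,0,0]},{"hand":0.4,"slide":[1.5,0.2,0],"delta_rot":[0,0,0]}]'|sed -n '2p;4p'
python3 -m inch '[{"hand":0.4,"slide":[1.5,0.2,0],"delta_rot":[0,0,0]},{"hand":0.4,"slide":[1.5,0.2,0],"delta_rot":[0,0,0]}]'|sed -n '2p;4p'
```

```text
position: [0.568, -0.0042, 0.2226]
ft_force: [0.2, 0.0, -2.7]
position: [0.5696, -0.004, 0.2226]
ft_force: [-0.0, -0.4, -1.9]
position: [0.5711, -0.0038, 0.2224]
ft_force: [0.0, 0.2, -1.5]
position: [0.5718, -0.0037, 0.2222]
ft_force: [-5.5, -0.8, -0.2]
```

```bash
python3 -m inch '[{"hand":0.4,"slide":[1.5,0.2,0],"delta_rot":[0,0,0]},{"hand":0.4,"slide":[1.5,0.2,0],"delta_rot":[0,0,0]}]'|sed -n '2p;4p'
python3 -m inch '[{"hand":0.4,"slide":[-1,-0.1,-1],"delta_rot":[0,0,0]},{"hand":0.4,"slide":[-1,-0.1,-2],"delta_rot":[0,0,0]},{"hand":0.4,"slide":[-1,-0.1,-2],"delta_rot":[0,0,0]}]'|sed -n '2p;4p'
python3 -m inch '[{"hand":0.4,"slide":[0,0,-1],"delta_rot":[0,0,0]},{"hand":0.4,"slide":[0,0,-1],"delta_rot":[0,0,0]}]'|sed -n '2p;4p'
```

```text
position: [0.5722, -0.0036, 0.2219]
ft_force: [-9.9, -2.5, 1.9]
position: [0.5719, -0.0036, 0.2203]
ft_force: [-8.1, -2.0, 3.1]
position: [0.5718, -0.0036, 0.2203]
ft_force: [-10.8, -1.1, 9.2]
```

```bash
python3 -m inch '[{"hand":0.55,"slide":[0,0,1],"delta_rot":[0,0,0]},{"hand":0.75,"slide":[0,0,1],"delta_rot":[0,0,0]},{"hand":0.8,"slide":[0,0,1],"delta_rot":[0,0,0]}]'|tail -2; python3 -m inch '[{"hand":0.8,"slide":[0,0,45],"delta_rot":[0,0,0]},{"hand":0.8,"slide":[-5,10,65],"delta_rot":[0,0,0]},{"hand":0.8,"slide":[-30,60,60],"delta_rot":[0,0,0.1]},{"hand":0.8,"slide":[-60,115,50],"delta_rot":[0,0,0.2]},{"hand":0.8,"slide":[-90,165,40],"delta_rot":[0,0,0.265]}]'|head -2
python3 -m inch '[{"hand":0.8,"slide":[-7,18,-5],"delta_rot":[0,0,0]},{"hand":0.8,"slide":[-7,18,-5],"delta_rot":[0,0,0]},{"hand":0.8,"slide":[-7,18,-5],"delta_rot":[0,0,0]}]'|head -2
python3 to.py w 475 179 24.8 203.9
python3 - <<'E'
from fit import *
K=cams.get_calibration("wrist");a=save("wrist","w11")
kb=[box(0,.032,.0166,.003,.04),box(0,.032,.04,.0147,.0166),box(0,.032,.0283,.0089,.0283)]
m=mask("wrist","end_knob");print(m.sum(),fit(K,[(kb,m)],[.475,.179,.4]))
E
```

```text
finger_gap: 0.0681
grip_force: 0.0
clock: 39.35
position: [0.4827, 0.163, 0.2608]
clock: 39.72
position: [0.4766, 0.1793, 0.2559]
slide [ -1.6  -0.3 -76.4] rot [-0.001  0.004  0.003] F [ 0.2 -0.3 -0.2] t 39.73 gap 68.3
4553 (array([ 0.4726,  0.1768, 22.8307]), np.float64(0.05784251636056581))
```

View pics/w11.png

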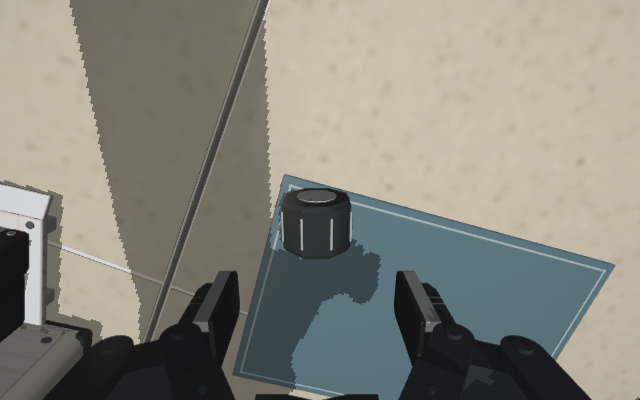

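Knob stands level and square to the tool at (316,225), closed end towards the robot. Grip it.

```bash
python3 -m inch '[{"hand":0.8,"slide":[-2,-1,-45],"delta_rot":[0,0,0]},{"hand":0.8,"slide":[-2,-1,-70],"delta_rot":[0,0,0]},{"hand":0.7,"slide":[-2,-1,-75],"delta_rot":[0,0,0]},{"hand":0.3,"slide":[-2,-1,-75],"delta_rot":[0,0,0]},{"hand":0.3,"slide":[-2,-1,-75],"delta_rot":[0,0,0]}]' 90 | tr '\n' ' '; python3 -m inch '[{"hand":0.3,"slide":[0,0,0],"delta_rot":[0,0,0]},{"hand":0.3,"slide":[0,0,0],"delta_rot":[0,0,0]},{"hand":0.3,"slide":[0,0,0],"delta_rot":[0,0,0]}]'
```

```text
clock: 40.45 position: [0.4749, 0.1786, 0.182] ee_rot: [-0.205, 0.979, 0.0, 0.003] ft_force: [-0.8, -0.5, -1.2] finger_gap: 0.0382 grip_force: 90.2 clock: 40.83
position: [0.4747, 0.1787, 0.1816]
ee_rot: [-0.206, 0.979, 0.0, 0.003]
ft_force: [0.3, -1.4, 5.6]
finger_gap: 0.038
grip_force: 91.1
```

```bash
python3 -m inch '[{"hand":0.3,"slide":[0,0,40],"delta_rot":[0,0,0]},{"hand":0.3,"slide":[0,-40,60],"delta_rot":[0,0,-0.1]},{"hand":0.3,"slide":[2,-95,60],"delta_rot":[0,0,-0.2]},{"hand":0.3,"slide":[4,-150,60],"delta_rot":[0,0,-0.265]},{"hand":0.3,"slide":[7,-195,50],"delta_rot":[0,0,-0.265]}]'|head -2
python3 -m inch '[{"hand":0.3,"slide":[0,0,-15],"delta_rot":[0,0,0]},{"hand":0.3,"slide":[0,0,-19],"delta_rot":[0,0,0]},{"hand":0.3,"slide":[0,0,-19],"delta_rot":[0,0,0]}]'|tr '\n' ' '
python3 to.py d -144 -0.3 57.9 180
```

```text
clock: 41.45
position: [0.4811, -0.0182, 0.2312]
clock: 41.82 position: [0.4809, -0.0155, 0.2111] ee_rot: [-0.075, 0.997, 0.0, 0.001] ft_force: [-0.3, -0.2, -0.4] finger_gap: 0.0385 grip_force: 90.7 slide [ 2.8 -1.4  1.5] rot [-0.     0.002 -0.002] F [-0.3 -0.2 -0.4] t 41.83 gap 38.5
```

```bash
python3 -m inch '[{"hand":0.3,"slide":[0,-1.4,1.5],"delta_rot":[0,0,0]},{"hand":0.3,"slide":[12,0.4,1.5],"delta_rot":[0,0,0]},{"hand":0.3,"slide":[27,2.6,1.5],"delta_rot":[0,0,0]},{"hand":0.3,"slide":[27,2.6,1.5],"delta_rot":[0,0,0]}]'|sed -n '2,4p'; python3 to.py d -118 -0.3 57.9 180
python3 -m inch '[{"hand":0.3,"slide":[4,0.6,0],"delta_rot":[0,0,0]},{"hand":0.3,"slide":[7,1,0],"delta_rot":[0,0,0]}]'|sed -n '2p;4p'
python3 -m inch '[{"hand":0.3,"slide":[3,0.45,0],"delta_rot":[0,0,0]},{"hand":0.3,"slide":[3,0.45,0],"delta_rot":[0,0,0]}]'|sed -n '2p;4p'
```

```text
position: [0.5097, -0.0135, 0.2131]
ee_rot: [-0.075, 0.997, -0.0, 0.002]
ft_force: [-0.3, 0.6, -0.8]
slide [-0.3  0.4 -0.5] rot [-0.     0.005 -0.001] F [-0.3  0.6 -0.8] t 42.33 gap 38.0
position: [0.5151, -0.0129, 0.2129]
ft_force: [-0.1, 0.1, -0.6]
position: [0.5182, -0.0124, 0.213]
ft_force: [-0.9, 0.3, -0.7]
```

```bash
python3 -m inch '[{"hand":0.3,"slide":[2,0.3,0],"delta_rot":[0,0,0]},{"hand":0.3,"slide":[4,0.6,0],"delta_rot":[0,0,0]},{"hand":0.3,"slide":[4,0.6,0],"delta_rot":[0,0,0]}]'|sed -n '2p;4p'
python3 -m inch '[{"hand":0.3,"slide":[2,0.3,0],"delta_rot":[0,0,0]},{"hand":0.3,"slide":[4,0.6,0],"delta_rot":[0,0,0]},{"hand":0.3,"slide":[4,0.6,0],"delta_rot":[0,0,0]}]'|sed -n '2p;4p'
python3 -m inch '[{"hand":0.3,"slide":[2,0.3,0],"delta_rot":[0,0,0]},{"hand":0.3,"slide":[4,0.6,0],"delta_rot":[0,0,0]},{"hand":0.3,"slide":[4,0.6,0],"delta_rot":[0,0,0]}]'|sed -n '2p;4p;5p'
```

```text
position: [0.522, -0.0115, 0.2128]
ft_force: [-0.7, 2.5, -1.4]
position: [0.5253, -0.0111, 0.2125]
ft_force: [-4.2, 2.1, 0.1]
position: [0.5296, -0.0104, 0.2125]
ft_force: [-4.2, 3.2, -1.3]
finger_gap: 0.0383
```

```bash
python3 -m inch '[{"hand":0.3,"slide":[2,0.6,0],"delta_rot":[0,0,0]},{"hand":0.3,"slide":[4,1.2,0],"delta_rot":[0,0,0]},{"hand":0.3,"slide":[4,1.2,0],"delta_rot":[0,0,0]}]'|sed -n '2p;4p'
python3 -m inch '[{"hand":0.3,"slide":[2,0.3,0],"delta_rot":[0,0,0]},{"hand":0.3,"slide":[4,0.6,0],"delta_rot":[0,0,0]},{"hand":0.3,"slide":[4,0.6,0],"delta_rot":[0,0,0]}]'|sed -n '2p;4p'
python3 -m inch '[{"hand":0.3,"slide":[2,0.3,0],"delta_rot":[0,0,0]},{"hand":0.3,"slide":[2,0.3,0],"delta_rot":[0,0,0]}]'|sed -n '2p;4p;5p'
```

```text
position: [0.5335, -0.0094, 0.2126]
ft_force: [-4.5, 1.0, -1.7]
position: [0.5374, -0.0089, 0.2125]
ft_force: [-4.9, 2.1, -1.2]
position: [0.5394, -0.0085, 0.2125]
ft_force: [-4.7, 1.4, -1.0]
finger_gap: 0.0385
```

Keep pushing until the force rises (home).

```bash
python3 -m inch '[{"hand":0.3,"slide":[2,0.3,0],"delta_rot":[0,0,0]},{"hand":0.3,"slide":[2,0.3,0],"delta_rot":[0,0,0]}]'|sed -n '2p;4p'
python3 -m inch '[{"hand":0.3,"slide":[2,0.3,0],"delta_rot":[0,0,0]},{"hand":0.3,"slide":[2,0.3,0],"delta_rot":[0,0,0]}]'|sed -n '2p;4p'
python3 -m inch '[{"hand":0.3,"slide":[1,0.15,0],"delta_rot":[0,0,0]},{"hand":0.3,"slide":[1,0.15,0],"delta_rot":[0,0,0]}]'|sed -n '2p;4p'
```

```text
position: [0.5413, -0.0082, 0.2125]
ft_force: [-6.0, 1.0, -1.9]
position: [0.5423, -0.0081, 0.2124]
ft_force: [-10.6, 0.7, 4.3]
position: [0.5426, -0.0081, 0.2124]
ft_force: [-14.4, -0.7, 5.7]
```

```bash
python3 -m inch '[{"hand":0.3,"slide":[1.5,0.2,0],"delta_rot":[0,0,0]},{"hand":0.3,"slide":[1.5,0.2,0],"delta_rot":[0,0,0]}]'|sed -n '2p;4p'
python3 -m inch '[{"hand":0.3,"slide":[1.5,0.2,0],"delta_rot":[0,0,0]},{"hand":0.3,"slide":[1.5,0.2,0],"delta_rot":[0,0,0]}]'|sed -n '2p;4p'
python3 -m inch '[{"hand":0.3,"slide":[-3,-0.4,0],"delta_rot":[0,0,0]},{"hand":0.3,"slide":[-3.5,-0.5,0],"delta_rot":[0,0,0]}]'|sed -n '2p;4p'
python3 -m inch '[{"hand":0.55,"slide":[0,0,0],"delta_rot":[0,0,0]},{"hand":0.75,"slide":[0,0,0],"delta_rot":[0,0,0]},{"hand":0.75,"slide":[0,0,0],"delta_rot":[0,0,0]}]'|sed -n '2p;4,6p'
python3 -m inch '[{"hand":0.75,"slide":[0,0,50],"delta_rot":[0,0,0]},{"hand":0.75,"slide":[0,0,100],"delta_rot":[0,0,0]},{"hand":0.75,"slide":[-10,0,120],"delta_rot":[0,0,0]},{"hand":0.75,"slide":[-10,0,120],"delta_rot":[0,0,0]}]'|head -2
python3 - <<'E'
from h import *
a=save("wrist","w12b");b=save("side","s12");
cv2.imwrite("pics/fin.png",np.vstack([cv2.resize(a[130:400,120:520],(444,300)),cv2.resize(b[130:280,230:452],(444,300))])[:,:,::-1])
E
```

```text
position: [0.543, -0.008, 0.2124]
ft_force: [-19.7, -1.3, 10.5]
position: [0.5435, -0.0079, 0.2123]
ft_force: [-24.0, -1.4, 14.7]
position: [0.5424, -0.0081, 0.2123]
ft_force: [-10.8, 1.2, 1.1]
position: [0.5455, -0.008, 0.2136]
ft_force: [-0.4, -0.2, -0.6]
finger_gap: 0.064
grip_force: 0.0
clock: 47.32
position: [0.5352, -0.0079, 0.3353]
```

View pics/fin.png

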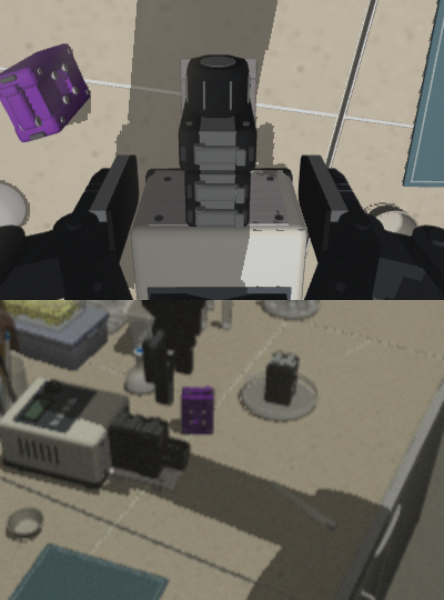

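Everything is on the spindle in line and tight; the worn head stands in the dish. One close crop to check squareness and gaps.

```bash
python3 -c "
import cv2,numpy as np
i=cv2.imread('pics/w12b.png')[170:340,235:405];i=np.clip(cv2.resize(i,None,fx=3.5,fy=3.5,interpolation=2).astype(float)*2,0,255);cv2.imwrite('pics/fz.png',i)"
```

```text
[ WARN:0@0.084] global loadsave.cpp:1063 imwrite_ Unsupported depth image for selected encoder is fallbacked to CV_8U.
```

View pics/fz.png

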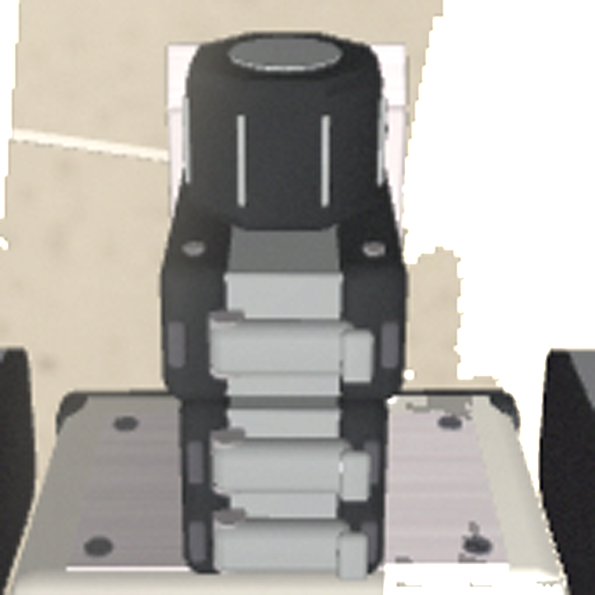

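The knob, front head and spare are in line and square, with no visible gaps. Handing in.

```bash
python3 -c "
from h import *
print(env.hand_in())"
```

```text
the job is handed in; nothing more can be done
None
```

The job is handed in: the worn head stands upright in the glass dish, and the spare, front head and knob are back on the spindle, pushed home against the drive.

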